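# Slide the sketchbox palette home and lock it

### The job

Close up the sketchbox: with a fingertip, push the wooden palette along its rails to the left, as seen from the robot, until you feel it drop into its locating notches and lie level in the box. Then, with a fingertip, swing the brass turn button on the front wall fully in, square over the palette, to lock it. Push only: lift nothing, and leave the two paint jars and the brush where they are.

Things in the scene. Friction and masses are not known exactly. Their poses are not given: they have to be found in the camera images.
- sketchbox: Open wooden artist's box, fixed, 400 mm long (its y) by 240 mm deep (its x), walls 10 mm thick and 55 mm high. Origin: centre of its underside, on the table; x runs from the front wall (nearest the robot) to the back wall, y to its left, z up. Floor 6 mm up; right of the palette it is clear but for a 28 mm high divider at x = +48 mm with paint tubes behind it.
- home (a point): Point in the box where the palette's origin lies when it is home (x 0, y +81, z 37 mm in the box's frame). Two rails, 12 mm wide, tops 44 mm above the table, run along y inside the front and back walls. Each has two notches, 21 mm long and 7 mm deep, 70 mm to the left and right of this point, giving 2.5 mm of play either way. A push above about 200 mm/s can overshoot them to the left wall.
- palette: Loose wooden palette, 0.4 kg, 217 (its x) by 190 mm (its y), with a thumb hole and dabs of dry paint. Two cross cleats under it, 16 mm wide, 8 mm tall, at y = -70 and +70 mm, slide on the rails. Origin: its middle, level with the cleats' undersides; the board lies 8 to 16 mm above it. Starts on the rails (origin 44 mm up), 50 to 110 mm right of home; drops 7 mm into the notches, which stop it.
- palette_right_edge (a point): Middle of the palette's right-hand edge (the edge to push on, to the left), at half the thickness of the 8 mm board: 95 mm right of and 12 mm above the palette's origin, so 56 mm above the table at the start and 49 mm when home. Sliding takes about 2 to 6 N.
- turn_button (a joint): Angle (rad) of the brass turn button, a flat bar 50 by 8 by 4 mm on top of the front wall. 0: along the wall, pointing to the box's left (+y). pi/2 (its stop): square into the box (+x), over the palette. Grows clockwise seen from above. Starts swung outwards, -0.6 to -0.1; stays put (friction 0.02 N m). It cannot pass about 0.1 until the palette has dropped: the raised board blocks it.
- button_stud (a point): Top of the upright brass thumb stud, 10 mm in diameter and 18 mm tall, near the free end of the turn button, 36 mm from the pivot; this point is 78.5 mm above the table, the stud's foot 60.5 mm.
- button_pivot (a point): The upright screw on which the turn button pivots, at the underside of its bar, 56.5 mm above the table (1.5 mm above the wall's top), at x = -115 mm, y = +40 mm in the box's frame.
- jar_a: Closed paint jar, 42 mm across and 65 mm tall, standing on the table before the front wall near its right end. Origin: centre of its underside. Leave alone.
- jar_b: Closed paint jar like the other, standing on the table before the front wall near its left end. Origin: centre of its underside. Leave alone.
- brush: Paint brush, 190 mm long, lying on the table to the right of the box. Leave alone.

How it is judged:
On the way, in this order (a step that is already met when the one before it is completed fails the run):
1. the palette has been slid left and has dropped into its notches (z of palette in the frame of sketchbox below 0.039 m and y of palette in the frame of sketchbox between 0.076 and 0.086 m and angle between palette's own z axis and vertical below 0.02 rad), for 0.2 s.
2. the turn button has been swung in over the palette (value of joint turn_button above 1.35 rad), for 0.2 s.
At the end, for the whole second after the job is handed in: The palette lies at rest in its notches: its origin within 5 mm of home along the rails and no more than 2 mm above the notch floors' height of 37 mm, level to 0.02 rad; the turn button stands over it at more than 1.35 rad (all of step 1 and linear speed of palette below 0.01 m/s and value of joint turn_button above 1.35 rad); the robot touches nothing.
It fails at once if the palette was lifted off its rails or tipped up (z of palette in the frame of sketchbox above 0.054 m or angle between palette's own z axis and vertical above 0.12 rad).
It fails at once if a paint jar or the brush was moved (distance of any of jar_a, jar_b from where it was at the start of the episode above 0.015 m or distance of brush from where it was at the start of the episode above 0.02 m or angle between any of jar_a, jar_b's own z axis and vertical above 0.3 rad).
It also fails if it takes over 48 s, if anything falls off the work surface, if the arm or the gripper's body presses on something with over 40 N, if the wrist force passes 120 N, or if a joint passes its speed limit or range.

### The arm

A 6-joint arm with a two-finger parallel gripper is mounted at the origin on the work surface. World frame = base frame: x ahead of the robot, y to its left, z up, the work surface at z = 0. Lengths are in m, angles in rad, forces in N, time in s.
With the tool pointing down it reaches from about 0.225 to 0.875 m from the base axis. Payload 3.4 kg.
Tool frame: the origin (TCP) lies between the finger pads; the fingertips stand 8 mm ahead of it and the grasp point (between the pads) lies 11 mm behind it; z points along the fingers, y is the line along which they close (so a half turn about z gives the same grasp; the last joint's range is limited). The gripper opens to 85 mm and grips with 20 to 120 N. Pads are 22 mm wide; open, the fingers measure 114 mm over their backs; the gripper's body (76 mm by 85 mm) begins 54 mm behind the grasp point. The pads swing forward as they close: fully open they stand 13 mm farther back than shut.
Start: joints at [1.104, 0.276, 1.505, -0, 1.361, -0.121], TCP at [0.195, 0.541, 0.239] pointing down, gripper open.
Joint ranges: [-2.89, 2.89], [-0.75, 2.08], [0.22, 2.7], [-1.18, 4.32], [0.11, 2.71], [-2.7, 2.7]. Speed limits (rad/s): [2.57, 2.57, 3.14, 3.14, 3.14, 3.14].

### API

Orientations are given as a unit quaternion [w, x, y, z].
In Python, from rig import manip, optics, finder gives the robot as it stands.
- The arm moves only by the tool servo_tool, never from a script. Its argument "increments" is a list of rows, each a list of 7 numbers: the shift along the tool's x, y, z in cm, then the turn, a rotation vector about the tool's x, y, z in degrees, then the closure, from -1 (fully open) to 1 (shut). In form: [[x, y, z, rx, ry, rz, gripper], ...]. A call has exactly 5 rows; each row shifts and turns the commanded pose from where the row before left it, along the tool's axes as they then stand; what a row does not reach is not made up. A row lasts 1/10 s, in which the tool goes at most 50 mm and 8.59 degrees, less where a joint would pass 70% of its speed; a pose out of reach is approached as far as the arm can. A call is refused whole if a number of a shift passes 5 or a number of a turn 8.59, either way. A call with a gripper value outside its range is refused whole. The fingers move at their own pace and stop on an object; "squeeze" is the grip in N (left out, the last holds). Time passes only in rows, so rows that do not move let the fingers close, or fill a call up. It gives the time, the measured TCP pose, the force, the opening and the grip force at its end, in the units of the state.
- manip.get_state(): the state, without advancing time (a new reading comes with each control period).
- optics.get_image(name): name is "scene" or "side" or "wrist"; returns the picture (384x512x3 uint8, red, green, blue); there is no depth.
- optics.get_calibration(name): a dict with "fov_y" (degrees; the focal length in pixels is half the picture's height over the tangent of half this angle, whatever the lens; pixels are square), "cx", "cy" (the principal point, pixels), "dist_coeffs" ([k1, k2, p1, p2, k3] as OpenCV has them; the pictures are not rectified), "world_to_cam" (4x4, takes a point from world to camera coordinates). Camera axes: x right, y down, z forward; pixel columns grow to the right and rows downward; lengths in m; the calibration is good to about 2 mm. A picture is of the moment at which its call begins: read the wrist's pose just before it. get_calibration takes no time and is no camera call; for the wrist camera it gives the pose at the moment of the call.
- manip.sign_off(): hands the job in; it is judged then, once.
Trained networks look in the newest picture that a camera, given by its name, has taken for a name from the list of things; names that differ only in an ending like _2 or _b are one class to them, and where a whole thing is asked for, a point or a joint stands for the part that bears it (a point fixed in the world has none). Each returns a list of dicts, best first, with "p" (0 to 1); they miss things now and then, are a little off and sometimes report something else, mostly with a low value. They report only what shows in the picture. A call takes as long as a camera call.
- finder.silhouettes(label, camera): "region" (384x512 bool, what is visible of it) and "box" ([centre column, centre row, width, height] in pixels, round what is visible of it).
- finder.tip_of(label, camera): "at" ([column, row] in pixels: a listed point, or the origin of a listed thing).
The state is a dict: "clock": time; "qpos": joint angles; "qd": joint speeds; "effort": joint torques, N m; "position": TCP position; "ee_rot": TCP orientation; "contact_force": force on the tool from outside, world axes, zero at the start; "moment": the same for the moment, N m; "width": finger opening in m; "gripper_force": force on a finger pad.
Only numpy, scipy, OpenCV 4.12 (cv2) and the standard library are available. Lean on these libraries where they do the work, as an engineer would, in place of code of your own. Each camera call takes 0.05 s, during which the arm holds its last target. There are 200 camera calls.

## Working session

There is one attempt and no reset: what is moved stays moved. The work goes in short steps, Python scripts to look and compute and a tool call to move; the robot and the scene stay as the last step left them, time stands still between calls to the robot, and variables do not carry over. Pictures are saved under pics/ and viewed, at most 10 in all, crops included, and the job is handed in when it is done.

Besides the shell and the picture viewer there is one more tool, called after "Request:" by a JSON object that holds its "method" and its "body", one argument or row to a line. servo_tool: Moves the arm, as the interface text tells. Its arguments: {"type":"object","properties":{"increments":{"type":"array","items":{"type":"array","items":{"type":"number"}}},"squeeze":{"type":"number"}},"required":["increments"]}

```bash
mkdir -p pics
cat > h.py <<'E'
import numpy as np, cv2
from rig import manip, optics, finder
def ray(cam,uv):
    c=optics.get_calibration(cam); f=192/np.tan(np.radians(c["fov_y"])/2)
    K=np.array([[f,0,c["cx"]],[0,f,c["cy"]],[0,0,1.]])
    n=cv2.undistortPoints(np.array([[uv]],float),K,np.array(c["dist_coeffs"]))[0,0]
    T=np.array(c["world_to_cam"]); R=T[:3,:3]
    return -R.T@T[:3,3], R.T@np.array([n[0],n[1],1.])
def at_z(cam,uv,z):
    o,d=ray(cam,uv); return o+d*(z-o[2])/d[2]
def shot(cam,name):
    im=optics.get_image(cam); cv2.imwrite(f"pics/{name}.png",im[:,:,::-1]); return im
Z=dict(sketchbox=0,home=.037,palette=.044,palette_right_edge=.056,button_stud=.0785,button_pivot=.0565,jar_a=0,brush=0)
def look(cam,names):
    for n in names:
        for r in finder.tip_of(n,cam)[:2]:
            print(cam,n,round(r["p"],2),np.round(r["at"],1),np.round(at_z(cam,r["at"],Z[n]),4))
E
python3 - <<'E'
from h import *
a=shot("scene","s0"); look("scene",Z)
b=shot("side","d0"); look("side",Z)
cv2.imwrite("pics/b0.png",cv2.resize(np.vstack([a,b]),(400*1,600))[:,:,::-1])
s=manip.get_state();print(s["clock"],s["position"],s["ee_rot"])
E
```

```text
scene home 0.67 [299.3 225.8] [0.6513 0.1121 0.037 ]
scene palette 0.95 [273.8 229.5] [0.644  0.0424 0.044 ]
scene palette 0.4 [241.  224.9] [ 0.6042 -0.0357  0.044 ]
scene button_stud 0.6 [291.6 178.3] [0.5271 0.1334 0.0785]
scene button_pivot 0.56 [281.1 188.7] [0.5371 0.1004 0.0565]
scene jar_a 0.83 [331.1 174.7] [0.5028 0.2733 0.    ]
scene jar_a 0.61 [212.8 180.5] [ 0.4147 -0.0653  0.    ]
scene brush 0.83 [159.  246.8] [ 0.5773 -0.2603  0.    ]
side sketchbox 0.58 [273.4 200.1] [0.6252 0.0438 0.    ]
side home 0.79 [261.8 171.6] [0.6568 0.1219 0.037 ]
side palette 0.82 [276.5 178.5] [0.6496 0.061  0.044 ]
side palette_right_edge 0.73 [300.5 188.2] [ 0.6419 -0.0232  0.056 ]
side button_stud 0.61 [217.2 167.6] [0.5327 0.1425 0.0785]
side button_pivot 0.64 [259.  171.3] [0.6257 0.0987 0.0565]
side button_pivot 0.56 [224.8 182.9] [0.5251 0.1038 0.0565]
side jar_a 0.78 [175.2 181.2] [0.4915 0.2797 0.    ]
side jar_a 0.66 [232.6 262.4] [ 0.4102 -0.07    0.    ]
side brush 0.69 [370.5 271.7] [ 0.5861 -0.2541  0.    ]
side brush 0.51 [258.  174.5] [0.6875 0.1697 0.    ]
0.9 [0.19489114 0.54099146 0.23933583] [1.09618960e-05 1.72020558e-01 9.85093359e-01 4.51176261e-05]
```

View pics/s0.png

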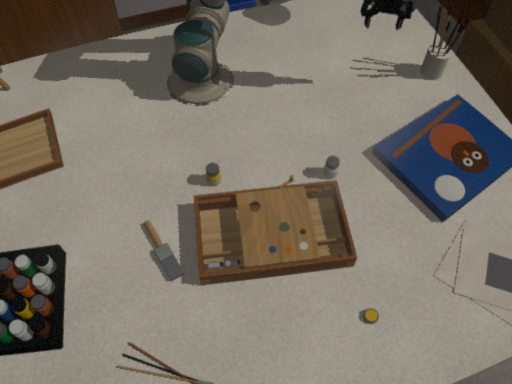

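View pics/d0.png

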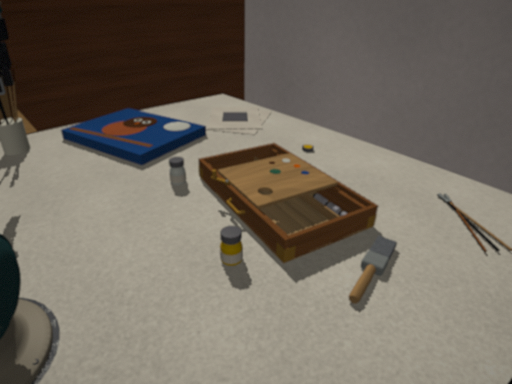

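The scene view shows the box at about columns 195–355 and rows 182–283, with the palette left of its middle (238–318). The stud is near (291,180), the jars at (213,174) and (332,165), and the brush at (163,250). Next I'll fit the box pose from its silhouette.

```bash
cat >> h.py <<'E'
from scipy.optimize import least_squares
def proj(cam,P):
    c=optics.get_calibration(cam); f=192/np.tan(np.radians(c["fov_y"])/2)
    K=np.array([[f,0,c["cx"]],[0,f,c["cy"]],[0,0,1.]]); T=np.array(c["world_to_cam"])
    return cv2.projectPoints(np.array(P,float),cv2.Rodrigues(T[:3,:3])[0],T[:3,3],K,np.array(c["dist_coeffs"]))[0][:,0]
def b2w(p,P):
    c,s=np.cos(p[2]),np.sin(p[2]); P=np.atleast_2d(P).astype(float)
    return np.c_[p[0]+c*P[:,0]-s*P[:,1],p[1]+s*P[:,0]+c*P[:,1],P[:,2]]
def w2b(p,W):
    c,s=np.cos(p[2]),np.sin(p[2]); d=np.array(W)[:2]-np.array(p[:2]); return np.array([c*d[0]+s*d[1],-s*d[0]+c*d[1]])
BOX=np.array([[x,y,z] for x in(-.12,.12) for y in(-.2,.2) for z in(0,.055)])
def hullof(region):
    k=cv2.morphologyEx(region.astype(np.uint8),cv2.MORPH_OPEN,np.ones((3,3)))
    n,l,st,_=cv2.connectedComponentsWithStats(k); k=l==1+np.argmax(st[1:,4])
    return cv2.convexHull(np.argwhere(k)[:,::-1].astype(np.float32))[:,0]
TH=np.linspace(0,2*np.pi,48,endpoint=False); U=np.c_[np.cos(TH),np.sin(TH)]
E
python3 - <<'E'
from h import *
H={}
for cam in("scene","side"):
    optics.get_image(cam); r=finder.silhouettes("sketchbox",cam)[0]; print(r["p"],r["box"],r["region"].sum()); H[cam]=hullof(r["region"])
def res(p,cams):
    return np.concatenate([(U@proj(c,b2w(p,BOX)).T).max(1)-(U@H[c].T).max(1) for c in cams])
for cams in(["scene"],["side"],["scene","side"]):
    q=least_squares(res,[.625,.044,-.2],args=(cams,),x_scale=[.01,.01,.05],loss="soft_l1")
    print(cams,q.x.round(4),np.abs(q.fun).mean().round(2))
p=q.x
for n,P in dict(pivot=[-.115,.04,.0565],home=[0,.081,.037]).items(): print(n,b2w(p,P).round(4))
for n,W in dict(pal1=[.644,.0424],pal2=[.6496,.061],edge=[.6419,-.0232],stud1=[.5271,.1334],stud2=[.5327,.1425],ja=[.412,-.067],jb=[.497,.277],br=[.58,-.257]).items(): print(n,w2b(p,W).round(4))
E
```

```text
0.97 [278.9, 230.8, 167.8, 109.8] 8423
0.98 [289.6, 203.6, 185.7, 119.5] 8427
['scene'] [ 0.6374  0.0401 -0.1864] 0.4
['side'] [ 0.6375  0.0443 -0.1949] 0.7
['scene', 'side'] [ 0.637   0.0417 -0.1886] 0.73
pivot [[0.5315 0.1025 0.0565]]
home [[0.6521 0.1212 0.037 ]]
pal1 [0.0068 0.002 ]
pal2 [0.0088 0.0214]
edge [ 0.017  -0.0628]
stud1 [-0.1251  0.0695]
stud2 [-0.1213  0.0795]
ja [-0.2006 -0.1489]
jb [-0.1816  0.2049]
br [ 1.00e-04 -3.04e-01]
```

Request:
{"method": "servo_tool", "body": {
  "increments": [
    [0,0,0,0,0,-8.5,1],
    [0,0,0,0,0,-0.7,1],
    [-3.5,-3.5,0,0,0,0,1],
    [-3.5,-3.5,0,0,0,0,1],
    [-3.5,-3.5,0,0,0,0,1]
  ],
  "squeeze": 40
}}

```text
clock: 1.6
position: [0.2793, 0.4173, 0.2393]
ee_rot: [0.0, 0.093, 0.996, 0.0]
contact_force: [1.3, 0.3, -0.4]
width: 0.0122
gripper_force: 0.0
```

Request:
{"method": "servo_tool", "body": {
  "increments": [
    [-3.5,-3.5,0,0,0,0,1],
    [-3.5,-3.5,0,0,0,0,1],
    [-3.5,-3.5,0,0,0,0,1],
    [-3.5,-3.5,0,0,0,0,1],
    [-3.5,-3.5,0,0,0,0,1]
  ]
}}

```text
clock: 2.1
position: [0.4194, 0.2125, 0.2397]
ee_rot: [0.0, 0.094, 0.996, 0.0]
contact_force: [0.7, -0.0, 0.2]
width: 0.0004
gripper_force: 0.0
```

Request:
{"method": "servo_tool", "body": {
  "increments": [
    [-3.5,-3.5,0,0,0,0,1],
    [-3.5,-3.5,0,0,0,0,1],
    [-3.5,-3.5,0,0,0,0,1],
    [-3.5,-3.5,0,0,0,0,1],
    [-3.5,-3.5,0,0,0,0,1]
  ]
}}

```text
clock: 2.6
position: [0.5593, 0.0081, 0.2395]
ee_rot: [0.0, 0.094, 0.996, 0.0]
contact_force: [0.6, 1.5, -0.0]
width: 0.0002
gripper_force: 0.0
```

Run:
```python
from h import *
s=manip.get_state();print(s["position"])
shot("wrist","w0"); p=[.637,.0417,-.1886]
r=finder.silhouettes("palette","wrist")
for n in["home","palette","palette_right_edge","button_stud","button_pivot","sketchbox"]:
    for r in finder.tip_of(n,"wrist")[:1]:
        W=at_z("wrist",r["at"],Z[n]); print(n,round(r["p"],2),np.round(r["at"],1),W.round(4),w2b(p,W).round(4))
```

```text
[0.55926707 0.00807579 0.23947876]
palette 0.65 [300.6 232.9] [0.6388 0.0478 0.044 ] [0.0006 0.0063]
palette_right_edge 0.71 [217.6 231.7] [ 0.6147 -0.0392  0.056 ] [-0.0068 -0.0837]
button_stud 0.65 [381.2 109.5] [0.5174 0.1358 0.0785] [-0.1351  0.07  ]
button_pivot 0.88 [343.5 125.9] [0.5282 0.1069 0.0565] [-0.1191  0.0436]
```

View pics/w0.png

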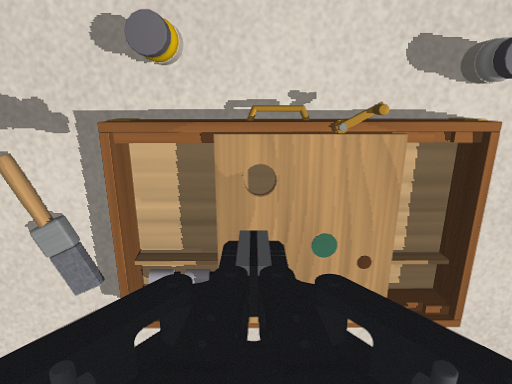

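The wrist view shows the box square to the image. The palette's right edge is at column 215, the stud at (381,109) and the pivot at (343,126), which matches the fit. I'm going down into the clear bay right of the palette.

Request:
{"method": "servo_tool", "body": {
  "increments": [
    [-3.5,-3.5,0,0,0,0,1],
    [-3.5,-3.5,0,0,0,0,1],
    [0,-0.6,4,0,0,0,1],
    [0,0,4.5,0,0,0,1],
    [0,0,4,0,0,0,1]
  ]
}}

```text
clock: 3.5
position: [0.6127, -0.0766, 0.1131]
ee_rot: [0.0, 0.092, 0.996, 0.0]
contact_force: [0.3, -0.6, -0.7]
width: 0.0001
gripper_force: 0.0
```

Request:
{"method": "servo_tool", "body": {
  "increments": [
    [0,0,3,0,0,0,1],
    [0,0,2,0,0,0,1],
    [0,0,1.5,0,0,0,1],
    [0,0,0.6,0,0,0,1],
    [0,0,0,0,0,0,1]
  ]
}}

```text
clock: 4.0
position: [0.6126, -0.0765, 0.0429]
ee_rot: [-0.001, 0.092, 0.996, 0.0]
contact_force: [-0.2, -0.7, -0.5]
width: -0.0
gripper_force: 0.0
```

Request:
{"method": "servo_tool", "body": {
  "increments": [
    [0,0.6,0,0,0,0,1],
    [0,0.6,0,0,0,0,1],
    [0,0.6,0,0,0,0,1],
    [0,0.6,0,0,0,0,1],
    [0,0.6,0,0,0,0,1]
  ]
}}

```text
clock: 4.5
position: [0.6192, -0.0485, 0.0442]
ee_rot: [0.001, 0.092, 0.996, -0.001]
contact_force: [-1.0, -4.4, 2.6]
width: -0.0002
gripper_force: 2.1
```

Request:
{"method": "servo_tool", "body": {
  "increments": [
    [0,0.6,0,0,0,0,1],
    [0,0.6,0,0,0,0,1],
    [0,0.6,0,0,0,0,1],
    [0,0.6,0,0,0,0,1],
    [0,0.6,0,0,0,0,1]
  ]
}}

```text
clock: 5.0
position: [0.6242, -0.0182, 0.0432]
ee_rot: [-0.0, 0.092, 0.996, -0.0]
contact_force: [0.0, -3.1, 2.9]
width: -0.0001
gripper_force: 2.0
```

Request:
{"method": "servo_tool", "body": {
  "increments": [
    [0,0.5,0,0,0,0,1],
    [0,0.5,0,0,0,0,1],
    [0,0.4,0,0,0,0,1],
    [0,0.4,0,0,0,0,1],
    [0,0.4,0,0,0,0,1]
  ]
}}

```text
clock: 5.5
position: [0.6281, 0.0032, 0.0432]
ee_rot: [-0.0, 0.093, 0.996, -0.0]
contact_force: [-0.7, -3.1, 3.2]
width: -0.0
gripper_force: 1.9
```

Request:
{"method": "servo_tool", "body": {
  "increments": [
    [0,0.3,0,0,0,0,1],
    [0,0.3,0,0,0,0,1],
    [0,0.3,0,0,0,0,1],
    [0,0.2,0,0,0,0,1],
    [0,0.1,0,0,0,0,1]
  ]
}}

```text
clock: 6.0
position: [0.6304, 0.0152, 0.043]
ee_rot: [-0.0, 0.092, 0.996, 0.0]
contact_force: [-0.4, -3.0, -0.0]
width: 0.0
gripper_force: 1.8
```

Request:
{"method": "servo_tool", "body": {
  "increments": [
    [0,0.1,0,0,0,0,1],
    [0,0.1,0,0,0,0,1],
    [0,0.1,0,0,0,0,1],
    [0,0,0,0,0,0,1],
    [0,0,0,0,0,0,1]
  ]
}}

```text
clock: 6.5
position: [0.6309, 0.0161, 0.0431]
ee_rot: [-0.0, 0.092, 0.996, -0.001]
contact_force: [-0.3, -7.4, -0.5]
width: -0.0
gripper_force: 3.5
```

Request:
{"method": "servo_tool", "body": {
  "increments": [
    [0,-1,0,0,0,0,1],
    [0,0,-3,0,0,0,1],
    [0,0,-5,0,0,0,1],
    [2.5,1,-4,0,0,0,1],
    [2.5,1,-4,0,0,0,1]
  ]
}}

```text
clock: 7.0
position: [0.5836, 0.0375, 0.2049]
ee_rot: [0.0, 0.093, 0.996, 0.001]
contact_force: [0.7, 0.7, 0.3]
width: -0.0
gripper_force: 0.0
```

Run:
```python
from h import *
s=manip.get_state();print(s["position"],s["ee_rot"])
shot("wrist","w1"); p=[.636,.043,-.1886]
print(w2b(p,s["position"]))
Z["palette"]=.037;Z["palette_right_edge"]=.049
for n in["home","palette","palette_right_edge","button_stud","button_pivot"]:
    for r in finder.tip_of(n,"wrist")[:1]:
        W=at_z("wrist",r["at"],Z[n]); print(n,round(r["p"],2),np.round(r["at"],1),W.round(4),w2b(p,W).round(4))
```

```text
[0.5835892  0.03745108 0.20490283] [3.17356678e-04 9.31210103e-02 9.95653988e-01 1.22973588e-03]
[-0.0504411  -0.01527671]
home 0.47 [265.6 212.5] [0.6278 0.0448 0.037 ] [-0.0084  0.0002]
palette 0.6 [345.3 225.5] [0.6554 0.1218 0.037 ] [0.0043 0.0811]
palette_right_edge 0.77 [256.1 226.1] [0.6322 0.0319 0.049 ] [-0.0017 -0.0117]
button_stud 0.69 [359.3  85.6] [0.519  0.133  0.0785] [-0.1319  0.0665]
button_pivot 0.76 [317.5 104.7] [0.5277 0.1031 0.0565] [-0.1177  0.0387]
```

View pics/w1.png

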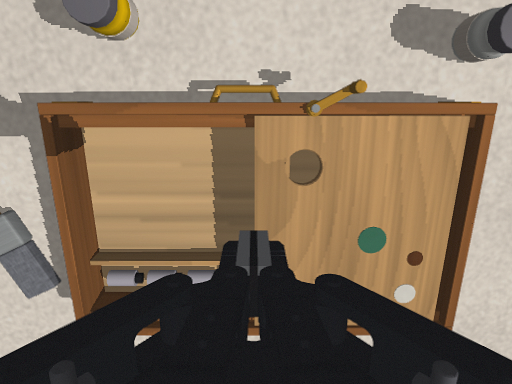

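The palette is home: it measures y = 0.081, its right edge is at column 255, and the force rose at the stop. The stud is at (360,86) and the pivot at (316,107). Next I go to the outer side of the stud.

Request:
{"method": "servo_tool", "body": {
  "increments": [
    [4,2.4,0,0,0,0,1],
    [4,2.4,0,0,0,0,1],
    [3.2,1.9,0,0,0,0,1],
    [0,0,4,0,0,0,1],
    [0,0,4,0,0,0,1]
  ]
}}

```text
clock: 7.8
position: [0.4858, 0.124, 0.122]
ee_rot: [0.001, 0.092, 0.996, 0.0]
contact_force: [-0.6, -0.1, -0.3]
width: -0.0001
gripper_force: 0.0
```

Request:
{"method": "servo_tool", "body": {
  "increments": [
    [0,0,2.5,0,0,0,1],
    [0,0,1.5,0,0,0,1],
    [0,0,1.1,0,0,0,1],
    [0,0,0,0,0,0,1],
    [0,0,0,0,0,0,1]
  ]
}}

```text
clock: 8.3
position: [0.4862, 0.1231, 0.072]
ee_rot: [-0.0, 0.093, 0.996, 0.0]
contact_force: [0.8, -0.1, 0.7]
width: -0.0
gripper_force: 0.0
```

Run:
```python
from h import *
s=manip.get_state();p=[.635,.043,-.1886]
print(s["position"],w2b(p,s["position"]),s["contact_force"])
a=shot("wrist","w2"); Z["palette"]=.037
b=shot("side","d2"); look("side",["palette","button_stud"])
cv2.imwrite("pics/c2.png",np.hstack([cv2.resize(a,(400,300)),cv2.resize(b[110:260,150:350],(400,300))])[:,:,::-1])
```

```text
[0.48624046 0.12312585 0.07195468] [-0.16114399  0.05081502] [ 0.84554782 -0.06603503  0.65725504]
side palette 0.66 [258.2 167. ] [0.6678 0.1481 0.037 ]
side button_stud 0.65 [216.3 168.8] [0.5273 0.1386 0.0785]
```

View pics/c2.png

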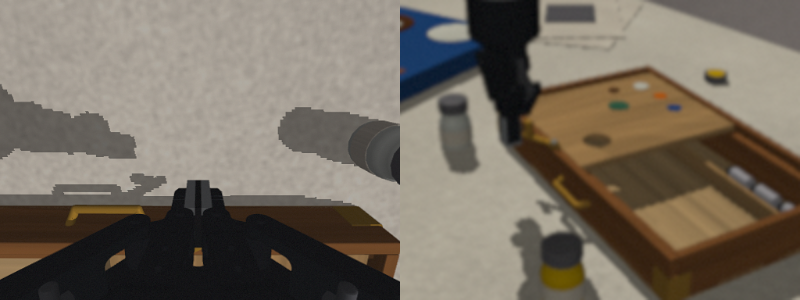

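Request:
{"method": "servo_tool", "body": {
  "increments": [
    [-0.55,0.57,0,0,0,0,1],
    [-0.55,0.58,0,0,0,0,1],
    [-0.5,0.45,0,0,0,0,1],
    [-0.5,0.45,0,0,0,0,1],
    [-0.5,0.45,0,0,0,0,1]
  ]
}}

```text
clock: 9.0
position: [0.5164, 0.1434, 0.0722]
ee_rot: [-0.0, 0.092, 0.996, -0.0]
contact_force: [-0.4, -0.6, 0.0]
width: -0.0
gripper_force: 0.3
```

Request:
{"method": "servo_tool", "body": {
  "increments": [
    [-0.65,0.2,0,0,0,0,1],
    [-0.65,0.15,0,0,0,0,1],
    [-0.65,0.1,0,0,0,0,1],
    [-0.65,-0.1,0,0,0,0,1],
    [-0.65,-0.15,0,0,0,0,1]
  ]
}}

```text
clock: 9.5
position: [0.5488, 0.1387, 0.0723]
ee_rot: [-0.0, 0.092, 0.996, -0.0]
contact_force: [-0.8, -0.6, -0.3]
width: -0.0002
gripper_force: 0.9
```

Request:
{"method": "servo_tool", "body": {
  "increments": [
    [-0.65,-0.25,0,0,0,0,1],
    [-0.6,-0.4,0,0,0,0,1],
    [-0.5,-0.5,0,0,0,0,1],
    [-0.4,-0.6,0,0,0,0,1],
    [-0.1,-0.3,0,0,0,0,1]
  ]
}}

```text
clock: 10.0
position: [0.5677, 0.114, 0.0725]
ee_rot: [0.001, 0.093, 0.996, 0.0]
contact_force: [0.1, 0.6, 0.6]
width: -0.0003
gripper_force: 0.3
```

Request:
{"method": "servo_tool", "body": {
  "increments": [
    [0,-0.2,0,0,0,0,1],
    [0,-0.2,0,0,0,0,1],
    [0,-0.2,0,0,0,0,1],
    [0,0,0,0,0,0,1],
    [0,0,0,0,0,0,1]
  ]
}}

```text
clock: 10.5
position: [0.5673, 0.1119, 0.0728]
ee_rot: [0.002, 0.093, 0.996, 0.003]
contact_force: [3.3, 9.0, -1.7]
width: 0.0002
gripper_force: 4.8
```

The force rose to 9 N with the fingertip stopped, so the button is at its stop. I'm backing off and checking.

Request:
{"method": "servo_tool", "body": {
  "increments": [
    [0,0.8,0,0,0,0,1],
    [0,0.7,0,0,0,0,1],
    [0,0,-3,0,0,0,1],
    [0,0,-5,0,0,0,1],
    [0,0,-5,0,0,0,1]
  ]
}}

```text
clock: 11.0
position: [0.5673, 0.1235, 0.2029]
ee_rot: [-0.002, 0.092, 0.996, -0.001]
contact_force: [1.7, -0.0, -0.6]
width: 0.0001
gripper_force: 0.0
```

Request:
{"method": "servo_tool", "body": {
  "increments": [
    [-2,-3,0,0,0,0,1],
    [-2,-3,0,0,0,0,1],
    [0,-3,0,0,0,0,1],
    [0,0,0,0,0,0,1],
    [0,0,0,0,0,0,1]
  ]
}}

```text
clock: 11.5
position: [0.5907, 0.0275, 0.2021]
ee_rot: [-0.0, 0.093, 0.996, 0.0]
contact_force: [0.1, 0.2, 0.8]
width: 0.0004
gripper_force: 0.0
```

Run:
```python
from h import *
s=manip.get_state();p=[.635,.043,-.1886];print(s["position"],s["contact_force"])
shot("wrist","w3")
Z["palette"]=.037;Z["palette_right_edge"]=.049
for n in["palette","palette_right_edge","button_stud","button_pivot"]:
    for r in finder.tip_of(n,"wrist")[:1]:
        W=at_z("wrist",r["at"],Z[n]); print(n,round(r["p"],2),np.round(r["at"],1),w2b(p,W).round(4))
```

```text
[0.59071638 0.02746461 0.20213046] [0.05432073 0.15895202 0.76432168]
palette 0.94 [358.7 215.2] [-0.001   0.0835]
palette_right_edge 0.88 [263.5 221.1] [ 0.001  -0.0119]
button_stud 0.78 [328.8 144. ] [-0.0771  0.039 ]
button_pivot 0.89 [328.7  93.8] [-0.1164  0.0412]
```

View pics/w3.png

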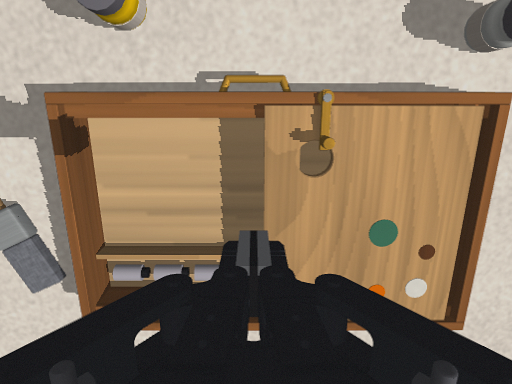

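The button now stands square over the palette, with the pivot at (328,95) and the stud at (328,144). The palette is home, with its right edge at column 264, and nothing else has moved.

```bash
python3 -c "
from rig import manip; print(manip.sign_off())"
```

```text
the job is handed in; nothing more can be done
None
```

The palette is in its notches and the turn button is swung square over it to its stop; I handed the job in with the arm clear of the box, but sign-off returned no verdict.

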